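# Drip plate under the steamer, then switch on

## Robot

A 6-joint arm with a two-finger parallel gripper is mounted at the origin on the work surface. World frame = base frame: x ahead of the robot, y to its left, z up, the work surface at z = 0. Lengths are in m, angles in rad, forces in N, time in s.
With the tool pointing down it reaches from about 0.15 to 0.775 m from the base axis. Payload 6.1 kg.
Tool frame: the origin (TCP) lies midway between the tips of the shut fingers; the grasp point (between the pads) lies 19 mm behind it; z points along the fingers, y is the line along which they close (so a half turn about z gives the same grasp; the last joint's range is limited). The gripper opens to 85 mm and grips with 20 to 120 N. Pads are 22 mm wide; open, the fingers measure 114 mm over their backs; the gripper's body (76 mm by 85 mm) begins 54 mm behind the grasp point. The pads swing forward as they close: fully open they stand 13 mm farther back than shut.
Start: joints at [-1.255, 0.126, -0.04, 1.405, 0, 1.571], TCP at [0.163, -0.499, 0.231] pointing down, gripper open.
Joint ranges: [-2.72, 2.72], [-0.95, 1.95], [-1.27, 1.35], [-1.78, 2.02], [-1.46, 1.47], [-3.14, 3.14]. Speed limits (rad/s): [2.39, 2.39, 3.01, 3.14, 3.14, 3.14].

## Interface

Orientations are given as a 3x3 rotation matrix whose columns are the frame's x, y, z axes.
In Python, from cell import manip gives the robot as it stands.
- The arm moves only by the shell command python3 -m inch 'ROWS' [FORCE]. ROWS is JSON, a list of rows, each an object of numbers: "jaw": the opening, from 0 (shut) to 1 (fully open); "x", "y", "z": the shift along the world's x, y, z normalised to -1 to 1, where 1 is 0.5 m; "rx", "ry", "rz": the turn, a rotation vector about the world's x, y, z normalised to -1 to 1, where 1 is 0.08 rad. In form: [{"jaw": .., "x": .., "y": .., "z": .., "rx": .., "ry": .., "rz": ..}, ...]. A call has 1 to 12 rows; each row shifts and turns the commanded pose from where the row before left it; what a row does not reach is not made up. A row lasts 1/10 s, in which the tool goes at most 50 mm and 8.59 degrees, less where a joint would pass 70% of its speed; a pose out of reach is approached as far as the arm can. A call with a number of a shift or a turn outside -1 to 1 is refused whole. A call with a gripper value outside its range is refused whole. The fingers move at their own pace and stop on an object; FORCE is the grip in N (left out, the last holds). Time passes only in rows, so rows that do not move let the fingers close. It gives the time, the measured TCP pose, the force, the opening and the grip force at its end, in the units of the state.
- manip.get_obs(): the state, without advancing time (a new reading comes with each control period).
- manip.read_camera(name): name is "side" or "top" or "wrist"; returns a dict with "color" (384x512x3 uint8, red, green, blue), "mtx" (3x3 intrinsics, pixels), "view" (4x4, takes a point from world to camera coordinates). Camera axes: x right, y down, z forward; pixel columns grow to the right and rows downward; lengths in m; the calibration is good to about 2 mm. A picture is of the moment at which its call begins. There is no depth.
- manip.job_done(): hands the job in; it is judged then, once.
The state is a dict: "time_s": time; "joint_pos": joint angles; "dq": joint speeds; "joint_efforts": joint torques, N m; "ee_pos": TCP position; "orientation": TCP orientation; "ft_force": force on the tool from outside, world axes, zero at the start; "ft_torque": the same for the moment, N m; "gripper_width": finger opening in m; "grasp_force": force on a finger pad.
Only numpy, scipy, OpenCV 4.12 (cv2) and the standard library are available. Lean on these libraries where they do the work, as an engineer would, in place of code of your own. Each camera call takes 0.05 s, during which the arm holds its last target. There are 200 camera calls.

## Task

Get the steamer ready: by its yellow lug draw the green drip plate out of the white draining shelf until its black handle is clear of the roof, set it flat on the bench and let go. Then take it by the black handle and slide it, yellow lug first, under the steamer's teak stand until it meets the back stop; only when it is home push the white toggle of the switch fully over to its other side. Leave the steamer, the clip box, the spoon and the jar where they stand.

Things in the scene. Friction and masses are not known exactly. Their poses are not given: they have to be found in the camera images.
- plate: Loose green melamine drip plate, 250 long (its x) x 120 wide (y), 6 thick floor with a rim 14 high and 6 thick all round; about 0.3 kg. Origin: centre of the underside. +x points to its nose (yellow lug end), -x to its tail (black handle end). Too nose- or tail-heavy to carry level from one end: slide it on the bench.
- plate_nose (a point): Middle of the plate's nose edge at the underside, 125 ahead of the plate's origin.
- plate_lug (a point): Grip point of the yellow lug: an upright fin near the nose, 36 long along the plate's x, 12 thick along its y, from the floor up to 50 above the bench; this point is on its centre line, 40 above the underside. Between lug and each side rim there are 48 mm for a finger.
- plate_handle (a point): Grip point of the black handle: an upright grip near the tail, 30 along the plate's x, 14 thick along its y, up to 90 above the bench; this point is on its centre line, 72 above the underside, 100 behind the plate's origin. It is too tall to pass under the teak stand.
- stand: Fixed teak stand (slatted roof on two side walls) carrying the steamer: 190 deep (its x), 174 wide (y), roof from 64 to 80 above the bench, open inside width 142 between the walls. Origin: bench level, centre. Its open mouth is at -x; +x is the way in.
- stand_mouth (a point): Middle of the stand's mouth at bench level (95 before the stand's origin); frame as the stand.
- stand_stop (a point): Middle of the face of the back stop at bench level, 170 in from the mouth: the plate's nose edge comes to rest here, with the last 80 mm of the plate still outside. Frame as the stand.
- shelf: Fixed white draining shelf, 170 deep (its x), 200 wide (y), roof from 112 to 124 above the bench, inside width 176. Origin: bench level, centre. Its open mouth is at +x; the plate starts in it with its nose sticking out about 105 mm and the black handle inside.
- shelf_mouth (a point): Middle of the shelf's mouth at bench level; frame as the shelf.
- switch_base: Fixed grey switch box on the bench, left or right of the robot's middle. Origin: centre of its underside. The toggle swings in the box's x-z plane from -x (off) to +x (on).
- switch (a joint): White toggle: 0 leaning to the box's -x (off), 1.0 fully over to +x (on); it stays where it is left.
- switch_tip (a point): Centre of the white ball (26 across) at the end of the toggle; it moves with the toggle, 55 from the pivot, which lies 22 above the bench over the box's origin. The box is 70 (x) x 50 (y) x 25 high; the ball stands about 70 above the bench when off or on.
- tier_low: Lower bamboo steamer tier, 160 across, 50 high, loose on the stand's roof. Leave.
- tier_top: Upper bamboo tier with lid, 160 across, about 86 high with its loop, loose on the lower tier (its top about 216 above the bench). Leave.
- clip_box: Blue lidded plastic box with steel clips, 108 x 158 x 57, loose on the white shelf's roof. Leave.
- spoon: Steel slotted spoon, 270 long, flat on the bench beyond the plate's way. Leave.
- jar: Jar, 64 across, 100 high, on the other side from the switch. Leave.
Mind the look-alikes: they are no part of the job. Several things have the shape of the switch_base; the one meant has the colours described above.

How it is judged:
By the outcome, as a careful person would: the job done as asked, in the order asked, and still so for the second after the job is handed in, with the robot touching nothing.
It also fails if it takes over 67 s, if anything falls off the work surface, if the arm or the gripper's body presses on something with over 40 N, if the wrist force passes 120 N, or if a joint passes its speed limit or range.

## Working session

There is one attempt and no reset: what is moved stays moved. The work goes in short steps, Python scripts to look and compute and a shell command to move; the robot and the scene stay as the last step left them, time stands still between calls to the robot, and variables do not carry over. Pictures are saved under pics/ and viewed, at most 10 in all, crops included, and the job is handed in when it is done.

```bash
mkdir -p pics; ls; python3 - <<'E'
from cell import manip
import cv2,numpy as np
for n in ("top","side"):
    c=manip.read_camera(n); cv2.imwrite(f"pics/{n}0.png",cv2.resize(c["color"][:,:,::-1],(800,600),interpolation=cv2.INTER_CUBIC))
    np.savez(f"pics/{n}0.npz",**c); v=c["view"]; print(n,c["mtx"].tolist(),np.round(-v[:3,:3].T@v[:3,3],3),np.round(v[:3,:3],3).tolist())
E
```

```text
pics
top [[440.34479055517045, 0.0, 253.25068279660195], [0.0, 440.34479055517045, 189.06771727332014], [0.0, 0.0, 1.0]] [0.303 0.018 1.416] [[0.104, -0.995, 0.003], [-0.974, -0.102, -0.201], [0.2, 0.018, -0.98]]
side [[347.57580835411324, 0.0, 252.20881409371881], [0.0, 347.57580835411324, 188.56119615585985], [0.0, 0.0, 1.0]] [0.433 0.55  0.77 ] [[-0.981, -0.196, -0.006], [-0.15, 0.77, -0.62], [0.126, -0.607, -0.784]]
```

View pics/top0.png

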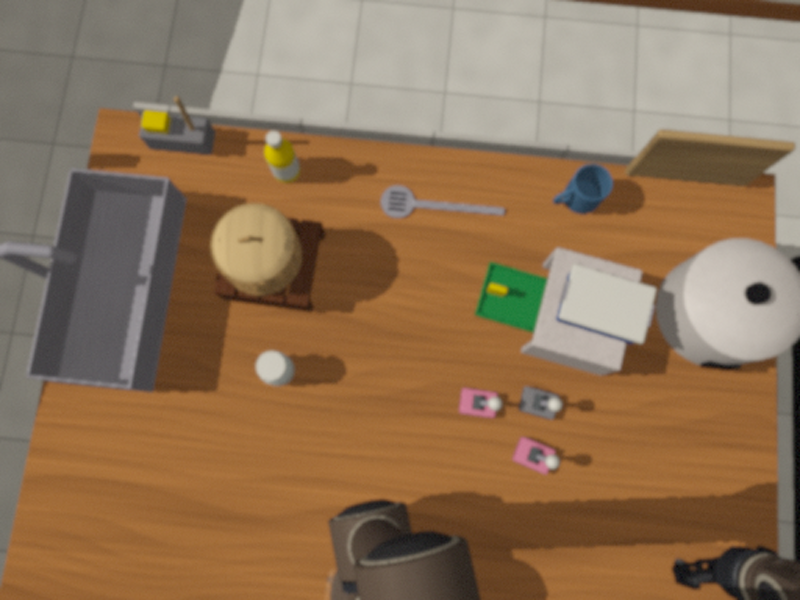

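View pics/side0.png

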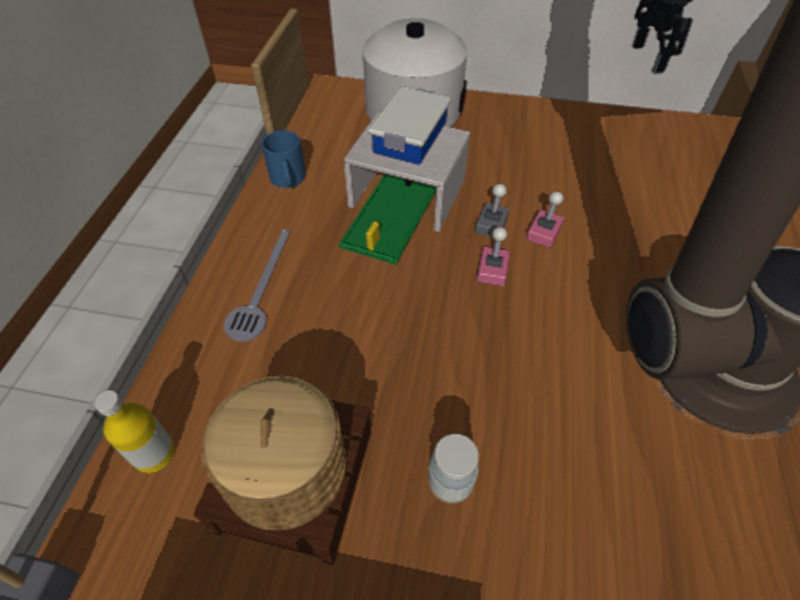

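Top view: the yellow lug is at (497,290), the green plate at (515,295) in the white shelf, and the stand at (270,260). There are three switch candidates: grey (543,403), pink (481,403) and pink (537,456). The grey one fits the description. Next I'll take enlarged crops.

```bash
cat > h.py <<'E'
import numpy as np,cv2
def load(n): return dict(np.load(f"pics/{n}.npz"))
def w(c,px,z):
    v=c["view"];R=v[:3,:3];o=-R.T@v[:3,3]
    d=R.T@np.linalg.inv(c["mtx"])@[px[0],px[1],1]
    return o+d*(z-o[2])/d[2]
def proj(c,p):
    q=c["mtx"]@(c["view"]@[*p,1])[:3]; return q[:2]/q[2]
def two(c1,p1,c2,p2):
    P=[c["mtx"]@c["view"][:3] for c in(c1,c2)]
    X=cv2.triangulatePoints(P[0],P[1],np.float64(p1),np.float64(p2)).ravel();return X[:3]/X[3]
def crop(c,x0,y0,wd,ht,s):
    return cv2.resize(c["color"][y0:y0+ht,x0:x0+wd,::-1],None,fx=s,fy=s,interpolation=cv2.INTER_CUBIC)
E
python3 - <<'E'
from h import *
t,s=load("top0"),load("side0")
# top row: top-cam plate+switches (290,155,100x150), top-cam stand(130,120,100x150)... 4x
a=crop(t,290,155,130,150,4); b=crop(t,130,120,70,150,4)
cv2.imwrite("pics/c1.png",np.hstack([a,b]))
a=crop(s,210,55,160,140,4.0); cv2.imwrite("pics/c2.png",a)
E
```

```text
(no output)
```

View pics/c1.png

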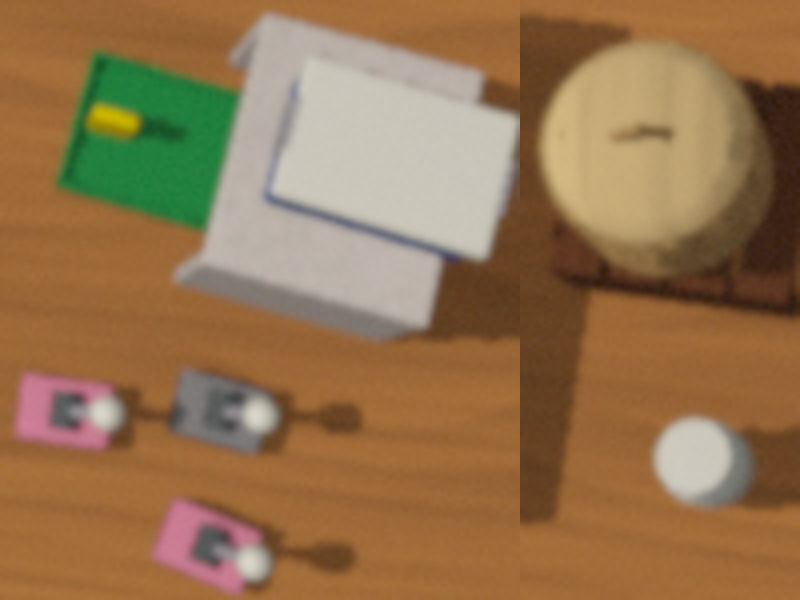

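View pics/c2.png

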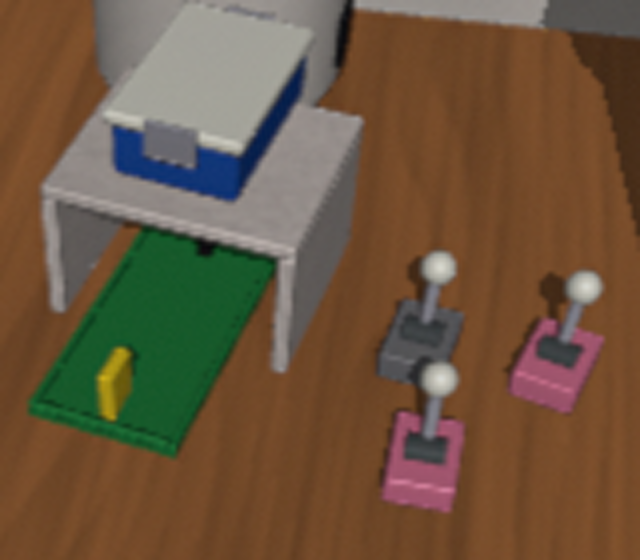

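```bash
python3 - <<'E'
from h import *
np.set_printoptions(precision=4,suppress=True)
t,s=load("top0"),load("side0")
A=lambda p:(290+(p[0]-1.5)/4,155+(p[1]-1.5)/4)
S=lambda p:(210+(p[0]-1.5)/4,55+(p[1]-1.5)/4)
F=lambda p:((p[0]-.3)*.64,(p[1]-.3)*.64)
B=lambda p:A((p[0]-520-640,p[1]-140))
print("noseL/R top",w(t,A((98,53)),.014),w(t,A((60,188)),.014))
print("nose side",w(s,S((33,405)),.014),w(s,S((178,450)),.014))
print("lug top",w(t,A((115,121)),.05),"side",w(s,S((121,354)),.05), two(t,A((115,121)),s,S((121,354))))
print("handle side",w(s,S((205,248)),.014))
print("ball",two(t,A((260,415)),s,S((437,268))), w(t,A((260,415)),.07),w(s,S((437,268)),.07))
for p in((183,368),(282,388),(262,453),(170,430)): print("box",w(t,A(p),.025))
for p in((268,12),(484,74),(428,328),(205,265)): print("shelf",w(t,A(p),.124))
for p in((555,275),(795,312)): print("stand",w(t,B(p),.08))
print("stand TR",w(t,F((324,224)),.08))
for p in((370,408),(330,558),(197,515)): print("stand side",w(s,F(p),.08))
print("jar",w(t,F((273,368)),.1),"tierTop",w(t,F((254,247)),.2))
a=crop(t,130,120,90,85,6);b=crop(s,115,230,135,130,4)
h=520;I=np.zeros((h,0,3),np.uint8)
for k in(a,b[:, :260+0] if 0 else b): 
    k=cv2.copyMakeBorder(k,0,max(0,h-k.shape[0]),0,0,cv2.BORDER_CONSTANT)[:h]; I=np.hstack([I,k])
I=cv2.convertScaleAbs(I,alpha=1.8);I=cv2.resize(I,None,fx=.74,fy=.74);print(I.shape);cv2.imwrite("pics/c3.png",I)
E
```

```text
noseL/R top [ 0.6799 -0.1474  0.014 ] [ 0.5646 -0.1254  0.014 ]
nose side [ 0.6793 -0.138   0.014 ] [ 0.5639 -0.1144  0.014 ]
lug top [ 0.6162 -0.1608  0.05  ] side [ 0.6171 -0.1678  0.05  ] [ 0.6146 -0.1598  0.0579]
handle side [ 0.5852 -0.3389  0.014 ]
ball [ 0.3967 -0.2844  0.0692] [ 0.3962 -0.2841  0.07  ] [ 0.3974 -0.2836  0.07  ]
box [ 0.4295 -0.2319  0.025 ]
box [ 0.422  -0.3102  0.025 ]
box [ 0.3703 -0.2975  0.025 ]
box [ 0.3805 -0.225   0.025 ]
shelf [ 0.6959 -0.2606  0.124 ]
shelf [ 0.6645 -0.4256  0.124 ]
shelf [ 0.4683 -0.3909  0.124 ]
shelf [ 0.4977 -0.2253  0.124 ]
stand [0.5401 0.3967 0.08  ]
stand [0.5306 0.2083 0.08  ]
stand TR [0.7072 0.2031 0.08  ]
stand side [0.5372 0.2191 0.08  ]
stand side [0.5402 0.416  0.08  ]
stand side [0.7138 0.4007 0.08  ]
jar [0.4063 0.2615 0.1   ] tierTop [0.614  0.3083 0.2   ]
(385, 799, 3)
```

View pics/c3.png

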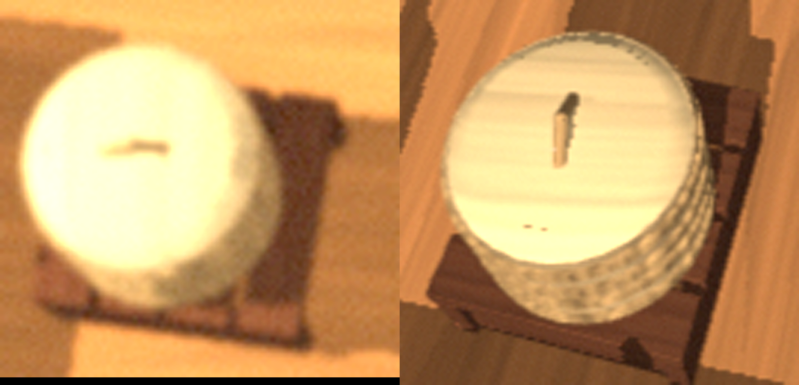

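The crops confirm that the grey switch's ball leans to world -y (off), so it must be pushed towards +y. The stand's depth runs along y, with the mouth probably facing the plate at y≈0.206.

```bash
python3 - <<'E'
from cell import manip
import numpy as np
o=manip.get_obs();np.set_printoptions(precision=3,suppress=True)
print(o["time_s"],o["ee_pos"]);print(np.array(o["orientation"]));print(o["ft_force"],o["gripper_width"])
E
python3 -m inch '[{"jaw":0.6,"z":0.04,"y":0.1},{"jaw":0.6,"z":0.04,"y":0.1}]' 60
```

```text
0.1 [ 0.163 -0.499  0.231]
[[ 0.951  0.311 -0.   ]
 [ 0.311 -0.951  0.001]
 [ 0.    -0.001 -1.   ]]
[ 0.203 -0.973 -0.289] 0.08542302687761schema error: expected keys jaw, x, y, z, rx, ry, rz
```

```bash
python3 -m inch '[{"jaw":0.6,"x":0.03,"y":0.08,"z":0.03,"rx":0,"ry":0,"rz":1},{"jaw":0.6,"x":0.05,"y":0.08,"z":0.03,"rx":0,"ry":0,"rz":1},{"jaw":0.6,"x":0.06,"y":0.07,"z":0,"rx":0,"ry":0,"rz":1},{"jaw":0.6,"x":0.07,"y":0.07,"z":0,"rx":0,"ry":0,"rz":1},{"jaw":0.6,"x":0.08,"y":0.06,"z":0,"rx":0,"ry":0,"rz":1},{"jaw":0.6,"x":0.08,"y":0.06,"z":0,"rx":0,"ry":0,"rz":1},{"jaw":0.6,"x":0.08,"y":0.05,"z":0,"rx":0,"ry":0,"rz":1},{"jaw":0.6,"x":0.08,"y":0.05,"z":0,"rx":0,"ry":0,"rz":1},{"jaw":0.6,"x":0.08,"y":0.05,"z":0,"rx":0,"ry":0,"rz":1},{"jaw":0.6,"x":0.08,"y":0.05,"z":0,"rx":0,"ry":0,"rz":1},{"jaw":0.6,"x":0.08,"y":0.03,"z":0,"rx":0,"ry":0,"rz":1},{"jaw":0.6,"x":0.08,"y":0.03,"z":0,"rx":0,"ry":0,"rz":1}]' 60
python3 - <<'E'
from cell import manip
import numpy as np,cv2
o=manip.get_obs();np.set_printoptions(precision=3,suppress=True)
print(o["time_s"],o["ee_pos"]);print(np.array(o["orientation"]));print(o["joint_pos"],o["gripper_width"])
c=manip.read_camera("wrist");np.savez("pics/wr1.npz",**c);cv2.imwrite("pics/wr1.png",cv2.resize(c["color"][:,:,::-1],(800,600)))
E
```

```text
time_s: 1.3
ee_pos: [0.5894, -0.1576, 0.2609]
orientation: [[0.287, 0.958, -0.001], [0.958, -0.287, 0.0], [-0.0, -0.001, -1.0]]
ft_force: [0.7, -1.5, -0.0]
gripper_width: 0.0512
grasp_force: 0.0
1.3 [ 0.589 -0.158  0.261]
[[ 0.287  0.958 -0.001]
 [ 0.958 -0.287  0.   ]
 [-0.    -0.001 -1.   ]]
[-0.261  0.296  0.237  1.512 -0.     1.6  ] 0.05118744093766547
```

View pics/wr1.png

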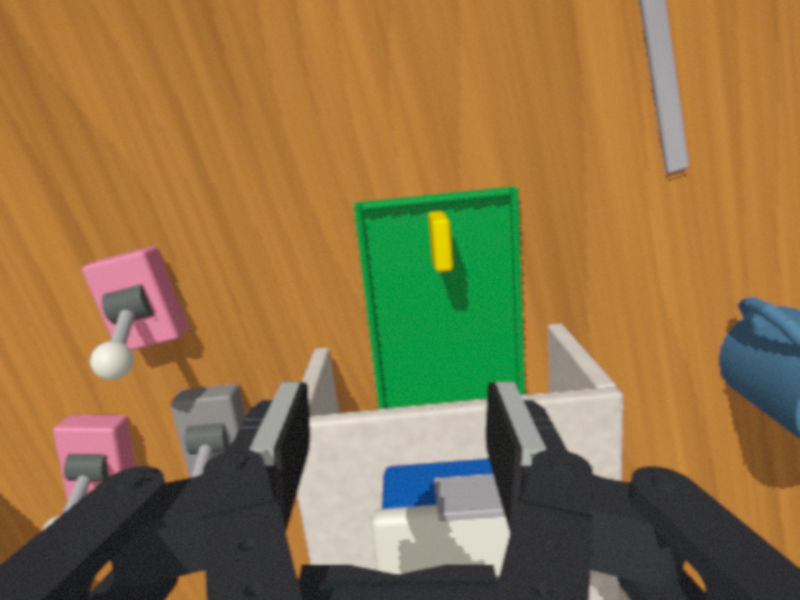

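```bash
python3 - <<'E'
from h import *
np.set_printoptions(precision=4,suppress=True)
c=load("wr1");F=lambda p:((p[0]-.3)*.64,(p[1]-.3)*.64)
v=c["view"];print("cam",-v[:3,:3].T@v[:3,3])
a,b=w(c,F((356,203)),.014),w(c,F((516,188)),.014);print(a,b,np.linalg.norm(a-b),np.degrees(np.arctan2(*(b-a)[:2][::-1])))
for p in((437,212),(443,270)): print(w(c,F(p),.05))
for p in((380,405),(523,390)): print("side rims",w(c,F(p),.014))
h=np.array([np.cos(np.radians(79.2)),np.sin(np.radians(79.2))])
print((a+b)[:2]/2,(a+b)[:2]/2-.027*h)
for p in((310,418),(620,393)): print("shelf",w(c,F(p),.124))
E
```

```text
cam [ 0.6108 -0.0869  0.4039]
[ 0.5692 -0.1208  0.014 ] [ 0.6821 -0.1436  0.014 ] 0.11512739375487276 -11.383921492695954
[ 0.6223 -0.1386  0.05  ]
[ 0.6158 -0.1775  0.05  ]
side rims [ 0.5379 -0.2805  0.014 ]
side rims [ 0.6518 -0.3006  0.014 ]
[ 0.6257 -0.1322] [ 0.6206 -0.1587]
shelf [ 0.5166 -0.2222  0.124 ]
shelf [ 0.6935 -0.2582  0.124 ]
```

The wrist view shows the lug top at (440,242) and the nose corners at (356,203) and (516,188), which gives lug ≈ (0.619, -0.159) and yaw ≈ 79°. I'll move in and close on it.

```bash
python3 -m inch '[{"jaw":0.6,"x":0.03,"y":-0.002,"z":-0.05,"rx":0,"ry":0,"rz":0.63},{"jaw":0.6,"x":0.029,"y":0,"z":-0.08,"rx":0,"ry":0,"rz":0.63},{"jaw":0.6,"x":0,"y":0,"z":-0.08,"rx":0,"ry":0,"rz":0},{"jaw":0.6,"x":0,"y":0,"z":-0.08,"rx":0,"ry":0,"rz":0},{"jaw":0.6,"x":0,"y":0,"z":-0.07,"rx":0,"ry":0,"rz":0},{"jaw":0.6,"x":0,"y":0,"z":-0.07,"rx":0,"ry":0,"rz":0},{"jaw":0.6,"x":0,"y":0,"z":-0.04,"rx":0,"ry":0,"rz":0},{"jaw":0.6,"x":0,"y":0,"z":0,"rx":0,"ry":0,"rz":0},{"jaw":0,"x":0,"y":0,"z":0,"rx":0,"ry":0,"rz":0},{"jaw":0,"x":0,"y":0,"z":0,"rx":0,"ry":0,"rz":0},{"jaw":0,"x":0,"y":0,"z":0,"rx":0,"ry":0,"rz":0},{"jaw":0,"x":0,"y":0,"z":0,"rx":0,"ry":0,"rz":0}]' 60
```

```text
time_s: 2.55
ee_pos: [0.619, -0.1604, 0.0284]
orientation: [[0.193, 0.981, 0.004], [0.981, -0.193, -0.001], [-0.0, 0.004, -1.0]]
ft_force: [0.3, 0.0, 5.9]
gripper_width: 0.0106
grasp_force: 60.9
```

```bash
python3 -m inch '[{"jaw":0.4,"x":0,"y":0,"z":0,"rx":0,"ry":0,"rz":0},{"jaw":0.4,"x":0,"y":0,"z":0,"rx":0,"ry":0,"rz":0},{"jaw":0.4,"x":0,"y":0,"z":-0.014,"rx":0,"ry":0,"rz":0},{"jaw":0.4,"x":0,"y":0,"z":0,"rx":0,"ry":0,"rz":0},{"jaw":0,"x":0,"y":0,"z":0,"rx":0,"ry":0,"rz":0},{"jaw":0,"x":0,"y":0,"z":0,"rx":0,"ry":0,"rz":0},{"jaw":0,"x":0,"y":0,"z":0,"rx":0,"ry":0,"rz":0},{"jaw":0,"x":0,"y":0,"z":0,"rx":0,"ry":0,"rz":0}]' 60
```

```text
time_s: 3.35
ee_pos: [0.6174, -0.16, 0.0191]
orientation: [[0.193, 0.981, -0.0], [0.981, -0.193, 0.0], [0.0, -0.0, -1.0]]
ft_force: [1.1, 0.7, -1.3]
gripper_width: 0.0112
grasp_force: 58.5
```

```bash
python3 -m inch '[{"jaw":0,"x":0.0025,"y":0.013,"z":0,"rx":0,"ry":0,"rz":0},{"jaw":0,"x":0.0055,"y":0.029,"z":0,"rx":0,"ry":0,"rz":0},{"jaw":0,"x":0.0055,"y":0.029,"z":0,"rx":0,"ry":0,"rz":0},{"jaw":0,"x":0.0055,"y":0.029,"z":0,"rx":0,"ry":0,"rz":0},{"jaw":0,"x":0.0055,"y":0.029,"z":0,"rx":0,"ry":0,"rz":0},{"jaw":0,"x":0.0055,"y":0.029,"z":0,"rx":0,"ry":0,"rz":0},{"jaw":0,"x":0.0055,"y":0.029,"z":0,"rx":0,"ry":0,"rz":0},{"jaw":0,"x":0.0055,"y":0.029,"z":0,"rx":0,"ry":0,"rz":0},{"jaw":0,"x":0.0055,"y":0.029,"z":0,"rx":0,"ry":0,"rz":0},{"jaw":0,"x":0.0055,"y":0.029,"z":0,"rx":0,"ry":0,"rz":0},{"jaw":0,"x":0.0055,"y":0.029,"z":0,"rx":0,"ry":0,"rz":0}]' 60
```

```text
time_s: 4.45
ee_pos: [0.6465, -0.0073, 0.0193]
orientation: [[0.193, 0.981, -0.0], [0.981, -0.193, -0.0], [-0.0, -0.0, -1.0]]
ft_force: [0.4, -0.7, -1.6]
gripper_width: 0.0112
grasp_force: 58.5
```

```bash
python3 -m inch '[{"jaw":0,"x":0.004,"y":0.03,"z":0,"rx":0,"ry":0,"rz":0},{"jaw":0,"x":-0.006,"y":0.03,"z":0,"rx":0,"ry":0,"rz":0.2},{"jaw":0,"x":-0.014,"y":0.02,"z":0,"rx":0,"ry":0,"rz":0.4},{"jaw":0,"x":-0.02,"y":0.014,"z":0,"rx":0,"ry":0,"rz":0.5},{"jaw":0,"x":-0.02,"y":0.01,"z":0,"rx":0,"ry":0,"rz":0.4},{"jaw":0,"x":-0.014,"y":0.006,"z":0,"rx":0,"ry":0,"rz":0.3},{"jaw":0,"x":0,"y":0,"z":0,"rx":0,"ry":0,"rz":0},{"jaw":0,"x":0,"y":0,"z":0,"rx":0,"ry":0,"rz":0}]' 60
python3 - <<'E'
from cell import manip
import numpy as np,cv2
from h import crop
for n in("top","side"):
    c=manip.read_camera(n);np.savez(f"pics/{n}1.npz",**c)
    if n=="top": a=crop(c,130,120,240,140,3.3)
    else: b=crop(c,120,90,200,110,3.3)
b=cv2.resize(b,(0,0),fx=.4,fy=.4)
cv2.imwrite("pics/c4.png",a)
E
```

```text
time_s: 5.25
ee_pos: [0.6111, 0.0463, 0.0195]
orientation: [[0.051, 0.999, 0.0], [0.999, -0.051, 0.0], [0.0, 0.0, -1.0]]
ft_force: [-0.1, -0.3, -1.7]
gripper_width: 0.0109
grasp_force: 58.5
```

View pics/c4.png

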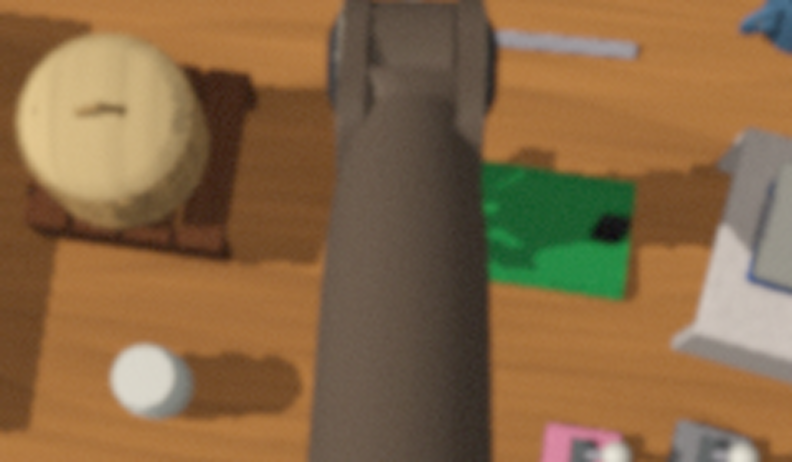

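The plate is out: its tail corners are at (635,182) and (625,298), the black handle at (610,228), and the shelf mouth is well behind. I'll release, lift and look at the stand mouth from here.

```bash
python3 -m inch '[{"jaw":0.4,"x":0,"y":0,"z":0,"rx":0,"ry":0,"rz":0},{"jaw":0.4,"x":0,"y":0,"z":0,"rx":0,"ry":0,"rz":0},{"jaw":0.4,"x":0,"y":0,"z":0,"rx":0,"ry":0,"rz":0},{"jaw":0.4,"x":0,"y":0,"z":0.03,"rx":0,"ry":0,"rz":0},{"jaw":0.4,"x":0,"y":0,"z":0.07,"rx":0,"ry":0,"rz":0},{"jaw":0.4,"x":0,"y":0,"z":0.09,"rx":0,"ry":0,"rz":0},{"jaw":0.5,"x":0,"y":0,"z":0.09,"rx":0,"ry":0,"rz":0},{"jaw":0.6,"x":0,"y":0,"z":0.09,"rx":0,"ry":0,"rz":0},{"jaw":0.6,"x":0,"y":0,"z":0.09,"rx":0,"ry":0,"rz":0},{"jaw":0.6,"x":0,"y":0,"z":0,"rx":0,"ry":0,"rz":0}]'
python3 - <<'E'
from cell import manip
import numpy as np,cv2
c=manip.read_camera("wrist");np.savez("pics/wr2.npz",**c);cv2.imwrite("pics/wr2.png",cv2.resize(c["color"][:,:,::-1],(800,600)))
E
```

```text
time_s: 6.35
ee_pos: [0.6136, 0.0466, 0.2569]
orientation: [[0.05, 0.999, 0.011], [0.999, -0.05, 0.001], [0.001, 0.011, -1.0]]
ft_force: [0.1, 0.3, -0.6]
gripper_width: 0.051
grasp_force: 0.0
```

View pics/wr2.png

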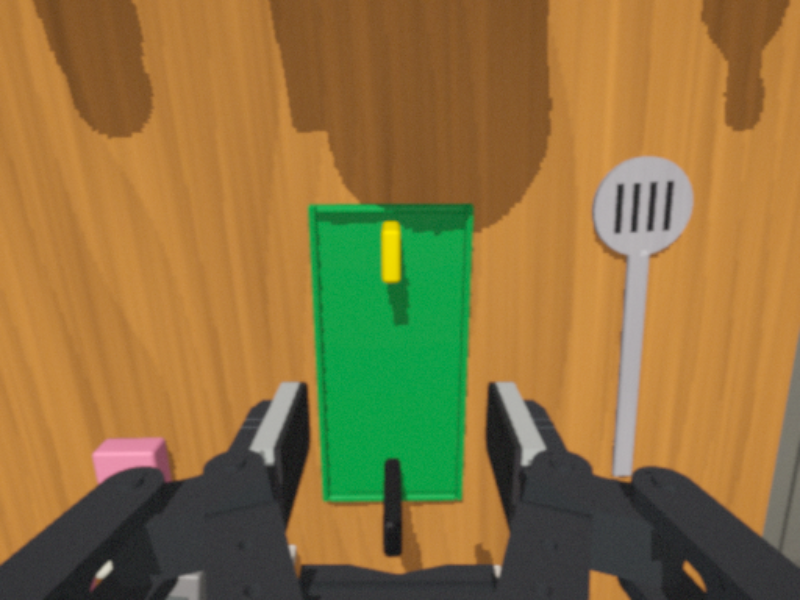

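The wrist view shows the whole plate flat and free: nose corners (310,206) and (473,206), tail corners (323,500) and (462,500), handle near (393,500). Next I'll look at the stand mouth from closer.

```bash
python3 -m inch '[{"jaw":0.6,"x":0,"y":0.07,"z":0.06,"rx":0,"ry":0,"rz":0},{"jaw":0.6,"x":0,"y":0.07,"z":0.06,"rx":0,"ry":0,"rz":0},{"jaw":0.6,"x":0,"y":0,"z":0,"rx":0,"ry":0,"rz":0}]'
python3 - <<'E'
from cell import manip
from h import *
np.set_printoptions(precision=4,suppress=True)
c=load("wr2");F=lambda p:((p[0]-.3)*.64,(p[1]-.3)*.64)
P=[w(c,F(p),.014)[:2] for p in((310,206),(473,206),(462,500),(323,500))]
for p in P: print(p)
n=(P[0]+P[1])/2;t=(P[2]+P[3])/2;print("nose",n,"tail",t,"len",np.linalg.norm(n-t),"wid",np.linalg.norm(P[0]-P[1]),np.linalg.norm(P[2]-P[3]),"yaw",np.degrees(np.arctan2(*(n-t)[::-1])))
ct=(n+t)/2;print("centre",ct,"handle",ct+(t-n)/np.linalg.norm(n-t)*.1)
c=manip.read_camera("wrist");np.savez("pics/wr3.npz",**c);cv2.imwrite("pics/wr3.png",cv2.resize(c["color"][:,:,::-1],(800,600)))
E
```

```text
time_s: 6.7
ee_pos: [0.6119, 0.1198, 0.3119]
orientation: [[0.047, 0.999, 0.004], [0.999, -0.047, 0.002], [0.002, 0.004, -1.0]]
ft_force: [0.2, -0.1, 0.3]
gripper_width: 0.051
grasp_force: 0.0
[0.5551 0.0778]
[0.6715 0.0717]
[ 0.6599 -0.1763]
[ 0.5417 -0.1693]
nose [0.6133 0.0748] tail [ 0.6008 -0.1728] len 0.24785606268825475 wid 0.11649626407885133 0.11832384871281519 yaw 87.1134962107615
centre [ 0.607 -0.049] handle [ 0.602  -0.1489]
```

View pics/wr3.png

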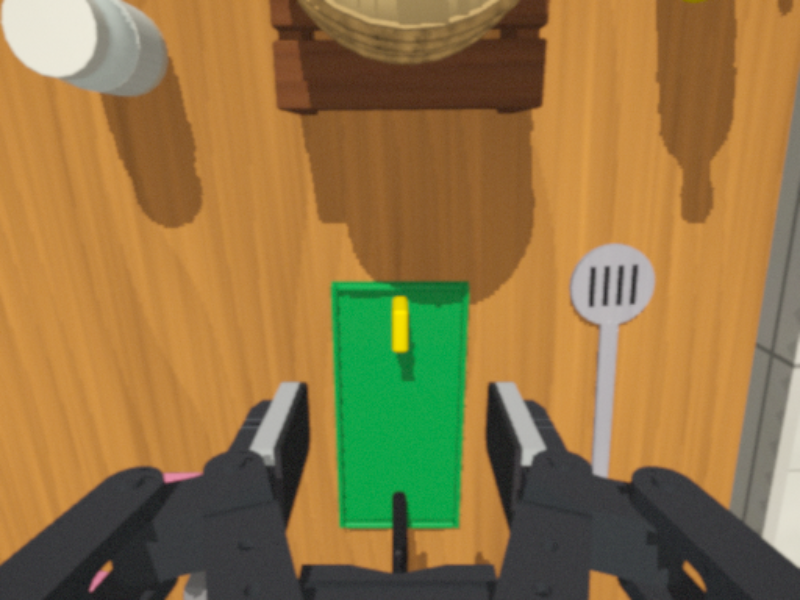

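The stand's mouth faces the plate: its roof front edge runs from (278,106) to (543,103), with a leg at each end.

```bash
python3 - <<'E'
from h import *
np.set_printoptions(precision=4,suppress=True)
c=load("wr3");F=lambda p:((p[0]-.3)*.64,(p[1]-.3)*.64)
P=[w(c,F(p),.014)[:2] for p in((331,283),(469,283),(460,528),(340,528))]
n=(P[0]+P[1])/2;t=(P[2]+P[3])/2;print("nose",n,"tail",t,"yaw",np.degrees(np.arctan2(*(n-t)[::-1])))
a,b=w(c,F((277,106)),.08),w(c,F((544,104)),.08);m=(a+b)/2;print(a,b,np.linalg.norm(a-b),m,"yaw",90+np.degrees(np.arctan2((b-a)[1],(b-a)[0])))
for z in(.08,): print([w(c,F(p),z)[:2] for p in((274,41),(546,38))])
print("handle top",w(c,F((400,495)),.09),w(c,F((400,565)),.09))
E
```

```text
nose [0.6129 0.0766] tail [ 0.6015 -0.1739] yaw 87.3963337312046
[0.5377 0.2182 0.08  ] [0.7133 0.2112 0.08  ] 0.17578299139528933 [0.6255 0.2147 0.08  ] yaw 87.72868716520995
[array([0.5402, 0.257 ]), array([0.7133, 0.2507])]
handle top [ 0.6051 -0.0789  0.09  ] [ 0.602  -0.1479  0.09  ]
```

```bash
python3 -m inch '[{"jaw":0.6,"x":-0.004,"y":-0.09,"z":0,"rx":0,"ry":0,"rz":0},{"jaw":0.6,"x":-0.004,"y":-0.09,"z":0,"rx":0,"ry":0,"rz":0},{"jaw":0.6,"x":-0.004,"y":-0.09,"z":0,"rx":0,"ry":0,"rz":0},{"jaw":0.6,"x":-0.004,"y":-0.09,"z":0,"rx":0,"ry":0,"rz":0},{"jaw":0.6,"x":-0.004,"y":-0.09,"z":0,"rx":0,"ry":0,"rz":0},{"jaw":0.6,"x":0,"y":-0.088,"z":0,"rx":0,"ry":0,"rz":0},{"jaw":0.6,"x":0,"y":0,"z":-0.09,"rx":0,"ry":0,"rz":0},{"jaw":0.6,"x":0,"y":0,"z":-0.09,"rx":0,"ry":0,"rz":0},{"jaw":0.6,"x":0,"y":0,"z":-0.09,"rx":0,"ry":0,"rz":0},{"jaw":0.6,"x":0,"y":0,"z":0,"rx":0,"ry":0,"rz":0}]'
```

```text
time_s: 7.75
ee_pos: [0.5952, -0.1523, 0.1646]
orientation: [[0.052, 0.999, -0.016], [0.999, -0.052, 0.004], [0.003, -0.016, -1.0]]
ft_force: [-0.2, 0.7, -0.6]
gripper_width: 0.0513
grasp_force: 0.0
```

```bash
python3 - <<'E'
from cell import manip
from h import *
c=manip.read_camera("wrist");np.savez("pics/wr4.npz",**c)
np.set_printoptions(precision=4,suppress=True)
o=manip.get_obs();print(o["ee_pos"])
# black handle / green segmentation near image centre: green tail rim mid
im=c["color"].astype(int);g=(im[...,1]>im[...,0]+40)&(im[...,1]>im[...,2]+40)
ys,xs=np.nonzero(g);print(xs.min(),xs.max(),ys.min(),ys.max())
for r in range(60,300,40):
    k=np.nonzero(g[r])[0]
    if len(k): print(r,k.min(),k.max(),[w(c,(q,r),.014)[:2] for q in(k.min(),k.max())])
yy=(im[...,0]>150)&(im[...,1]>120)&(im[...,2]<80);ys,xs=np.nonzero(yy)
if len(xs): print("lug",xs.mean(),ys.mean(),w(c,(xs.mean(),ys.mean()),.05))
E
```

```text
[ 0.5977 -0.1526  0.1697]
189 343 0 199
60 192 339 [array([ 0.5475, -0.0536]), array([ 0.6651, -0.0598])]
100 194 336 [array([ 0.5459, -0.0845]), array([ 0.6632, -0.0906])]
140 196 333 [array([ 0.5442, -0.1176]), array([ 0.6613, -0.1234])]
180 198 331 [array([ 0.5424, -0.153 ]), array([ 0.6601, -0.1586])]
lug 267.71680106459047 166.17400889806945 [ 0.6043 -0.1356  0.05  ]
```

```bash
python3 -m inch '[{"jaw":0.6,"x":0.007,"y":0.007,"z":-0.05,"rx":0,"ry":0,"rz":0},{"jaw":0.6,"x":0,"y":0,"z":-0.06,"rx":0,"ry":0,"rz":0},{"jaw":0.6,"x":0,"y":0,"z":-0.06,"rx":0,"ry":0,"rz":0},{"jaw":0.6,"x":0,"y":0,"z":-0.06,"rx":0,"ry":0,"rz":0},{"jaw":0.6,"x":0,"y":0,"z":-0.004,"rx":0,"ry":0,"rz":0},{"jaw":0.6,"x":0,"y":0,"z":0,"rx":0,"ry":0,"rz":0},{"jaw":0.6,"x":0,"y":0,"z":0,"rx":0,"ry":0,"rz":0}]'
```

```text
time_s: 8.5
ee_pos: [0.6067, -0.1496, 0.0604]
orientation: [[0.05, 0.999, 0.004], [0.999, -0.05, -0.001], [-0.001, 0.004, -1.0]]
ft_force: [0.1, -0.1, -0.3]
gripper_width: 0.0508
grasp_force: 0.0
```

```bash
python3 -m inch '[{"jaw":0.6,"x":-0.006,"y":0,"z":-0.012,"rx":0,"ry":0,"rz":0},{"jaw":0.6,"x":0,"y":0,"z":0,"rx":0,"ry":0,"rz":0},{"jaw":0,"x":0,"y":0,"z":0,"rx":0,"ry":0,"rz":0},{"jaw":0,"x":0,"y":0,"z":0,"rx":0,"ry":0,"rz":0},{"jaw":0,"x":0,"y":0,"z":0,"rx":0,"ry":0,"rz":0},{"jaw":0,"x":0,"y":0,"z":0,"rx":0,"ry":0,"rz":0},{"jaw":0,"x":0,"y":0,"z":0,"rx":0,"ry":0,"rz":0}]' 60
```

```text
time_s: 9.2
ee_pos: [0.602, -0.1491, 0.0516]
orientation: [[0.05, 0.999, 0.0], [0.999, -0.05, -0.0], [-0.0, 0.0, -1.0]]
ft_force: [-0.6, -1.0, 3.6]
gripper_width: 0.0129
grasp_force: 58.9
```

```bash
python3 -m inch '[{"jaw":0,"x":0.001,"y":0.014,"z":0,"rx":0,"ry":0,"rz":0},{"jaw":0,"x":0.0027,"y":0.03,"z":0,"rx":0,"ry":0,"rz":0},{"jaw":0,"x":0.0027,"y":0.03,"z":0,"rx":0,"ry":0,"rz":0},{"jaw":0,"x":0.0027,"y":0.03,"z":0,"rx":0,"ry":0,"rz":0},{"jaw":0,"x":0.0027,"y":0.03,"z":0,"rx":0,"ry":0,"rz":0},{"jaw":0,"x":0.0027,"y":0.03,"z":0,"rx":0,"ry":0,"rz":0},{"jaw":0,"x":0.0027,"y":0.03,"z":0,"rx":0,"ry":0,"rz":0},{"jaw":0,"x":0.0025,"y":0.025,"z":0,"rx":0,"ry":0,"rz":0},{"jaw":0,"x":0,"y":0,"z":0,"rx":0,"ry":0,"rz":0}]' 60
python3 - <<'E'
from cell import manip
import numpy as np,cv2
c=manip.read_camera("wrist");np.savez("pics/wr5.npz",**c);cv2.imwrite("pics/wr5.png",cv2.resize(c["color"][:,:,::-1],(800,600)))
E
```

```text
time_s: 10.1
ee_pos: [0.612, -0.0363, 0.0517]
orientation: [[0.048, 0.999, 0.001], [0.999, -0.048, 0.002], [0.002, 0.001, -1.0]]
ft_force: [0.7, 2.1, 5.7]
gripper_width: 0.0131
grasp_force: 59.4
```

View pics/wr5.png

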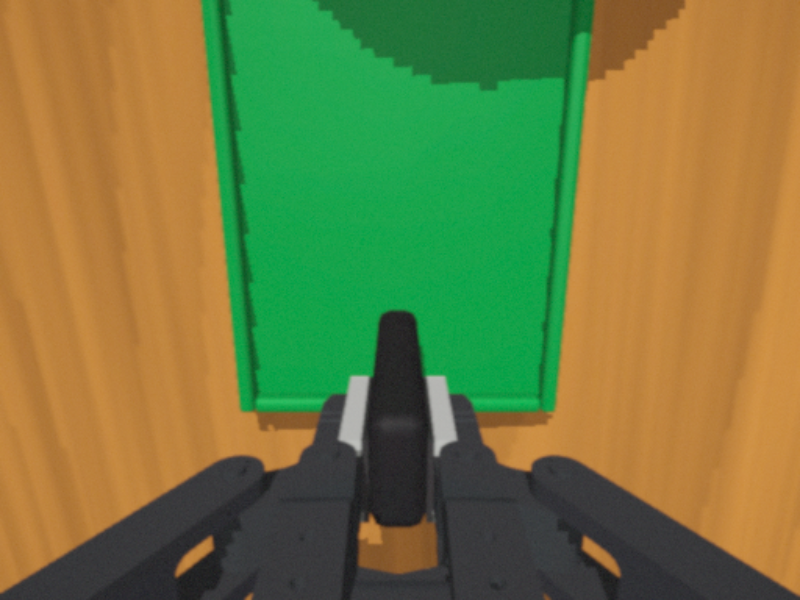

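The handle is gripped squarely, with the plate's edges parallel to the tool. The wrist camera sits about 73 mm ahead of the tool and might brush the steamer at the end of the slide. I'll regrasp with a half turn so that it trails.

```bash
python3 -m inch '[{"jaw":0.6,"x":0,"y":0,"z":0,"rx":0,"ry":0,"rz":0},{"jaw":0.6,"x":0,"y":0,"z":0,"rx":0,"ry":0,"rz":0},{"jaw":0.6,"x":0,"y":0,"z":0,"rx":0,"ry":0,"rz":0},{"jaw":0.6,"x":0,"y":0,"z":0.03,"rx":0,"ry":0,"rz":0},{"jaw":0.6,"x":0,"y":0,"z":0.07,"rx":0,"ry":0,"rz":0},{"jaw":0.6,"x":0,"y":0,"z":0.07,"rx":0,"ry":0,"rz":0},{"jaw":0.6,"x":0,"y":0,"z":0.02,"rx":0,"ry":0,"rz":1},{"jaw":0.6,"x":0,"y":0,"z":0,"rx":0,"ry":0,"rz":1},{"jaw":0.6,"x":0,"y":0,"z":0,"rx":0,"ry":0,"rz":1},{"jaw":0.6,"x":0,"y":0,"z":0,"rx":0,"ry":0,"rz":1},{"jaw":0.6,"x":0,"y":0,"z":0,"rx":0,"ry":0,"rz":1},{"jaw":0.6,"x":0,"y":0,"z":0,"rx":0,"ry":0,"rz":1}]'
python3 -m inch '[{"jaw":0.6,"x":0,"y":0,"z":0,"rx":0,"ry":0,"rz":1},{"jaw":0.6,"x":0,"y":0,"z":0,"rx":0,"ry":0,"rz":1},{"jaw":0.6,"x":0,"y":0,"z":0,"rx":0,"ry":0,"rz":1},{"jaw":0.6,"x":0,"y":0,"z":0,"rx":0,"ry":0,"rz":1},{"jaw":0.6,"x":0,"y":0,"z":0,"rx":0,"ry":0,"rz":1},{"jaw":0.6,"x":0,"y":0,"z":0,"rx":0,"ry":0,"rz":1},{"jaw":0.6,"x":0,"y":0,"z":0,"rx":0,"ry":0,"rz":1},{"jaw":0.6,"x":0,"y":0,"z":0,"rx":0,"ry":0,"rz":1},{"jaw":0.6,"x":0,"y":0,"z":0,"rx":0,"ry":0,"rz":1},{"jaw":0.6,"x":0,"y":0,"z":0,"rx":0,"ry":0,"rz":1},{"jaw":0.6,"x":0,"y":0,"z":0,"rx":0,"ry":0,"rz":1},{"jaw":0.6,"x":0,"y":0,"z":0,"rx":0,"ry":0,"rz":1}]'
python3 -m inch '[{"jaw":0.6,"x":0,"y":0,"z":0,"rx":0,"ry":0,"rz":1},{"jaw":0.6,"x":0,"y":0,"z":0,"rx":0,"ry":0,"rz":1},{"jaw":0.6,"x":0,"y":0,"z":0,"rx":0,"ry":0,"rz":1},{"jaw":0.6,"x":0,"y":0,"z":0,"rx":0,"ry":0,"rz":1},{"jaw":0.6,"x":0,"y":0,"z":0,"rx":0,"ry":0,"rz":1},{"jaw":0.6,"x":0,"y":0,"z":0,"rx":0,"ry":0,"rz":1},{"jaw":0.6,"x":0,"y":0,"z":0,"rx":0,"ry":0,"rz":1},{"jaw":0.6,"x":0,"y":0,"z":0,"rx":0,"ry":0,"rz":1},{"jaw":0.6,"x":0,"y":0,"z":0,"rx":0,"ry":0,"rz":1},{"jaw":0.6,"x":0,"y":0,"z":0,"rx":0,"ry":0,"rz":1},{"jaw":0.6,"x":0,"y":0,"z":0,"rx":0,"ry":0,"rz":1},{"jaw":0.6,"x":0,"y":0,"z":0,"rx":0,"ry":0,"rz":1}]'
python3 -m inch '[{"jaw":0.6,"x":0,"y":0,"z":0,"rx":0,"ry":0,"rz":1},{"jaw":0.6,"x":0,"y":0,"z":0,"rx":0,"ry":0,"rz":1},{"jaw":0.6,"x":0,"y":0,"z":0,"rx":0,"ry":0,"rz":1},{"jaw":0.6,"x":0,"y":0,"z":0,"rx":0,"ry":0,"rz":1},{"jaw":0.6,"x":0,"y":0,"z":0,"rx":0,"ry":0,"rz":1},{"jaw":0.6,"x":0,"y":0,"z":0,"rx":0,"ry":0,"rz":1},{"jaw":0.6,"x":0,"y":0,"z":0,"rx":0,"ry":0,"rz":1},{"jaw":0.6,"x":0,"y":0,"z":0,"rx":0,"ry":0,"rz":1},{"jaw":0.6,"x":0,"y":0,"z":0,"rx":0,"ry":0,"rz":1},{"jaw":0.6,"x":0,"y":0,"z":0,"rx":0,"ry":0,"rz":0.25},{"jaw":0.6,"x":0,"y":0,"z":0,"rx":0,"ry":0,"rz":0},{"jaw":0.6,"x":0,"y":0,"z":0,"rx":0,"ry":0,"rz":0}]'
```

```text
time_s: 11.35
ee_pos: [0.6114, -0.0395, 0.1459]
orientation: [[-0.419, 0.908, -0.001], [0.908, 0.419, 0.0], [0.001, -0.001, -1.0]]
ft_force: [0.9, -0.6, 0.7]
gripper_width: 0.0516
grasp_force: 0.0
time_s: 12.55
ee_pos: [0.6114, -0.0395, 0.1459]
orientation: [[-0.984, 0.177, -0.001], [0.177, 0.984, 0.0], [0.001, 0.0, -1.0]]
ft_force: [-0.0, 0.4, 0.7]
gripper_width: 0.0508
grasp_force: 0.0
time_s: 13.75
ee_pos: [0.6114, -0.0395, 0.1459]
orientation: [[-0.71, -0.705, -0.001], [-0.705, 0.71, 0.0], [0.0, 0.001, -1.0]]
ft_force: [-0.3, -0.2, -0.8]
gripper_width: 0.0514
grasp_force: 0.0
time_s: 14.95
ee_pos: [0.6116, -0.0395, 0.1461]
orientation: [[-0.053, -0.999, -0.0], [-0.999, 0.053, 0.0], [-0.0, 0.0, -1.0]]
ft_force: [-0.6, -0.7, -0.5]
gripper_width: 0.0517
grasp_force: 0.0
```

```bash
python3 -m inch '[{"jaw":0.6,"x":0,"y":0.004,"z":-0.06,"rx":0,"ry":0,"rz":0.06},{"jaw":0.6,"x":0,"y":0,"z":-0.07,"rx":0,"ry":0,"rz":0},{"jaw":0.6,"x":0,"y":0,"z":-0.058,"rx":0,"ry":0,"rz":0},{"jaw":0.6,"x":0,"y":0,"z":0,"rx":0,"ry":0,"rz":0},{"jaw":0.6,"x":0,"y":0,"z":0,"rx":0,"ry":0,"rz":0},{"jaw":0,"x":0,"y":0,"z":0,"rx":0,"ry":0,"rz":0},{"jaw":0,"x":0,"y":0,"z":0,"rx":0,"ry":0,"rz":0},{"jaw":0,"x":0,"y":0,"z":0,"rx":0,"ry":0,"rz":0},{"jaw":0,"x":0,"y":0,"z":0,"rx":0,"ry":0,"rz":0},{"jaw":0,"x":0,"y":0,"z":0,"rx":0,"ry":0,"rz":0}]' 60
```

```text
time_s: 15.95
ee_pos: [0.6129, -0.0376, 0.0542]
orientation: [[-0.047, -0.999, 0.003], [-0.999, 0.047, -0.0], [0.0, -0.003, -1.0]]
ft_force: [0.7, -0.4, 6.4]
gripper_width: 0.0136
grasp_force: 59.4
```

```bash
python3 -m inch '[{"jaw":0,"x":0.001,"y":0.012,"z":0,"rx":0,"ry":0,"rz":0},{"jaw":0,"x":0.0012,"y":0.025,"z":0,"rx":0,"ry":0,"rz":0.03},{"jaw":0,"x":0.0012,"y":0.025,"z":0,"rx":0,"ry":0,"rz":0.03},{"jaw":0,"x":0.0012,"y":0.025,"z":0,"rx":0,"ry":0,"rz":0},{"jaw":0,"x":0.0012,"y":0.025,"z":0,"rx":0,"ry":0,"rz":0},{"jaw":0,"x":0.0012,"y":0.025,"z":0,"rx":0,"ry":0,"rz":0},{"jaw":0,"x":0,"y":0,"z":0,"rx":0,"ry":0,"rz":0}]' 60
python3 -m inch '[{"jaw":0,"x":0.001,"y":0.02,"z":0,"rx":0,"ry":0,"rz":0},{"jaw":0,"x":0.001,"y":0.025,"z":0,"rx":0,"ry":0,"rz":0},{"jaw":0,"x":0.001,"y":0.025,"z":0,"rx":0,"ry":0,"rz":0},{"jaw":0,"x":0.001,"y":0.025,"z":0,"rx":0,"ry":0,"rz":0},{"jaw":0,"x":0.001,"y":0.025,"z":0,"rx":0,"ry":0,"rz":0},{"jaw":0,"x":0.001,"y":0.025,"z":0,"rx":0,"ry":0,"rz":0},{"jaw":0,"x":0,"y":0,"z":0,"rx":0,"ry":0,"rz":0}]' 60
```

```text
time_s: 16.65
ee_pos: [0.6163, 0.0319, 0.0542]
orientation: [[-0.041, -0.999, 0.003], [-0.999, 0.041, 0.0], [-0.0, -0.003, -1.0]]
ft_force: [0.3, 2.2, 7.0]
gripper_width: 0.0135
grasp_force: 59.4
time_s: 17.35
ee_pos: [0.6193, 0.1045, 0.0542]
orientation: [[-0.042, -0.999, 0.003], [-0.999, 0.042, 0.001], [-0.001, -0.003, -1.0]]
ft_force: [0.2, 1.9, 5.8]
gripper_width: 0.0136
grasp_force: 59.4
```

```bash
python3 -m inch '[{"jaw":0,"x":0.0005,"y":0.012,"z":0,"rx":0,"ry":0,"rz":0},{"jaw":0,"x":0.0005,"y":0.012,"z":0,"rx":0,"ry":0,"rz":0},{"jaw":0,"x":0.0005,"y":0.012,"z":0,"rx":0,"ry":0,"rz":0},{"jaw":0,"x":0.0005,"y":0.012,"z":0,"rx":0,"ry":0,"rz":0},{"jaw":0,"x":0.0005,"y":0.012,"z":0,"rx":0,"ry":0,"rz":0},{"jaw":0,"x":0,"y":0,"z":0,"rx":0,"ry":0,"rz":0}]' 60
python3 -m inch '[{"jaw":0,"x":0.0004,"y":0.006,"z":0,"rx":0,"ry":0,"rz":0},{"jaw":0,"x":0.0002,"y":0.006,"z":0,"rx":0,"ry":0,"rz":0},{"jaw":0,"x":0.0002,"y":0.006,"z":0,"rx":0,"ry":0,"rz":0},{"jaw":0,"x":0,"y":0,"z":0,"rx":0,"ry":0,"rz":0}]' 60
```

```text
time_s: 17.95
ee_pos: [0.6205, 0.1332, 0.0542]
orientation: [[-0.043, -0.999, 0.003], [-0.999, 0.043, -0.001], [0.001, -0.003, -1.0]]
ft_force: [-0.5, -3.0, 6.5]
gripper_width: 0.0135
grasp_force: 59.5
time_s: 18.35
ee_pos: [0.6209, 0.1416, 0.0542]
orientation: [[-0.043, -0.999, 0.003], [-0.999, 0.043, -0.002], [0.001, -0.003, -1.0]]
ft_force: [-0.3, -4.8, 6.5]
gripper_width: 0.0133
grasp_force: 59.5
```

```bash
python3 -m inch '[{"jaw":0,"x":0.0002,"y":0.005,"z":0,"rx":0,"ry":0,"rz":0},{"jaw":0,"x":0.0002,"y":0.005,"z":0,"rx":0,"ry":0,"rz":0},{"jaw":0,"x":0,"y":0,"z":0,"rx":0,"ry":0,"rz":0}]' 60
python3 -m inch '[{"jaw":0,"x":0.0002,"y":0.005,"z":0,"rx":0,"ry":0,"rz":0},{"jaw":0,"x":0.0002,"y":0.005,"z":0,"rx":0,"ry":0,"rz":0},{"jaw":0,"x":0,"y":0,"z":0,"rx":0,"ry":0,"rz":0}]' 60
```

```text
time_s: 18.65
ee_pos: [0.6211, 0.1465, 0.0542]
orientation: [[-0.043, -0.999, 0.003], [-0.999, 0.043, -0.002], [0.002, -0.003, -1.0]]
ft_force: [-0.8, -5.0, 6.2]
gripper_width: 0.0132
grasp_force: 59.6
time_s: 18.95
ee_pos: [0.6213, 0.1515, 0.0542]
orientation: [[-0.043, -0.999, 0.003], [-0.999, 0.043, -0.002], [0.002, -0.003, -1.0]]
ft_force: [0.0, -5.5, 6.7]
gripper_width: 0.0136
grasp_force: 59.6
```

```bash
python3 -m inch '[{"jaw":0,"x":0.0002,"y":0.005,"z":0,"rx":0,"ry":0,"rz":0},{"jaw":0,"x":0.0002,"y":0.005,"z":0,"rx":0,"ry":0,"rz":0},{"jaw":0,"x":0,"y":0,"z":0,"rx":0,"ry":0,"rz":0}]' 60
python3 -m inch '[{"jaw":0,"x":0.0002,"y":0.005,"z":0,"rx":0,"ry":0,"rz":0},{"jaw":0,"x":0,"y":0,"z":0,"rx":0,"ry":0,"rz":0}]' 60
```

```text
time_s: 19.25
ee_pos: [0.6214, 0.1564, 0.0542]
orientation: [[-0.043, -0.999, 0.003], [-0.999, 0.043, -0.002], [0.002, -0.003, -1.0]]
ft_force: [-1.1, -5.6, 7.0]
gripper_width: 0.0131
grasp_force: 59.6
time_s: 19.45
ee_pos: [0.6218, 0.1568, 0.0542]
orientation: [[-0.044, -0.999, 0.004], [-0.999, 0.044, -0.006], [0.006, -0.004, -1.0]]
ft_force: [0.8, -14.0, 7.8]
gripper_width: 0.0135
grasp_force: 59.6
```

```bash
python3 -m inch '[{"jaw":0,"x":0,"y":0.004,"z":0,"rx":0,"ry":0,"rz":0},{"jaw":0,"x":0,"y":0,"z":0,"rx":0,"ry":0,"rz":0}]' 60
python3 - <<'E'
from cell import manip
from h import *
c=manip.read_camera("top");np.savez("pics/top2.npz",**c)
im=c["color"].astype(int);g=(im[...,1]>im[...,0]+40)&(im[...,1]>im[...,2]+40);ys,xs=np.nonzero(g)
print(len(xs),xs.min(),xs.max(),ys.min(),ys.max())
for r in range(ys.min(),ys.max(),6):
    k=np.nonzero(g[r])[0]
    if len(k):print(r,np.round(w(c,(k.max()+.5,r),.014),4))
E
```

```text
time_s: 19.65
ee_pos: [0.6221, 0.1568, 0.0542]
orientation: [[-0.046, -0.999, 0.004], [-0.999, 0.046, -0.009], [0.009, -0.005, -1.0]]
ft_force: [1.9, -19.8, 8.3]
gripper_width: 0.0134
grasp_force: 59.7Traceback (most recent call last):
  File "<stdin>", line 5, in <module>
    return umr_minimum(a, axis, None, out, keepdims, initial, where)
ValueError: zero-size array to reduction operation minimum which has no identity
```

The plate met the back stop at handle y=0.157 (expected about 0.155). I'll ease off, release, lift and head for the switch.

```bash
python3 -m inch '[{"jaw":0,"x":0,"y":-0.006,"z":0,"rx":0,"ry":0,"rz":0},{"jaw":0.4,"x":0,"y":0,"z":0,"rx":0,"ry":0,"rz":0},{"jaw":0.4,"x":0,"y":0,"z":0,"rx":0,"ry":0,"rz":0},{"jaw":0.4,"x":0,"y":0,"z":0,"rx":0,"ry":0,"rz":0},{"jaw":0.4,"x":0,"y":0,"z":0.03,"rx":0,"ry":0,"rz":0},{"jaw":0.4,"x":0,"y":-0.01,"z":0.07,"rx":0,"ry":0,"rz":0},{"jaw":0.4,"x":0,"y":-0.02,"z":0.09,"rx":0,"ry":0,"rz":0},{"jaw":0.4,"x":0,"y":-0.02,"z":0.09,"rx":0,"ry":0,"rz":0},{"jaw":0.4,"x":0,"y":-0.03,"z":0.09,"rx":0,"ry":0,"rz":0},{"jaw":0,"x":0,"y":0,"z":0,"rx":0,"ry":0,"rz":0}]' 60
python3 -m inch '[{"jaw":0,"x":-0.038,"y":-0.08,"z":0,"rx":0,"ry":0,"rz":-0.08},{"jaw":0,"x":-0.038,"y":-0.08,"z":0,"rx":0,"ry":0,"rz":-0.08},{"jaw":0,"x":-0.038,"y":-0.08,"z":0,"rx":0,"ry":0,"rz":-0.08},{"jaw":0,"x":-0.038,"y":-0.08,"z":0,"rx":0,"ry":0,"rz":-0.08},{"jaw":0,"x":-0.038,"y":-0.08,"z":0,"rx":0,"ry":0,"rz":-0.08},{"jaw":0,"x":-0.038,"y":-0.08,"z":0,"rx":0,"ry":0,"rz":-0.08},{"jaw":0,"x":-0.038,"y":-0.08,"z":0,"rx":0,"ry":0,"rz":-0.08},{"jaw":0,"x":-0.038,"y":-0.08,"z":0,"rx":0,"ry":0,"rz":-0.08},{"jaw":0,"x":-0.038,"y":-0.08,"z":0,"rx":0,"ry":0,"rz":-0.08},{"jaw":0,"x":-0.038,"y":-0.08,"z":0,"rx":0,"ry":0,"rz":-0.08},{"jaw":0,"x":-0.038,"y":-0.08,"z":0,"rx":0,"ry":0,"rz":-0.08},{"jaw":0,"x":0,"y":0,"z":0,"rx":0,"ry":0,"rz":0}]' 60
python3 - <<'E'
from cell import manip
from h import *
c=manip.read_camera("side");np.savez("pics/side2.npz",**c)
b=load("side0");d=np.abs(c["color"].astype(int)-b["color"]).max(2)
im=c["color"].astype(int);g=(im[...,1]>im[...,0]+30)&(im[...,1]>im[...,2]+30);ys,xs=np.nonzero(g);print("green",len(xs),xs.min() if len(xs) else 0)
for r in sorted(set(ys))[::4]:
    k=np.nonzero(g[r])[0];print(r,k.min(),k.max(),len(k))
v=[p for y in(-.0675,-.06,-.05) for p in [proj(c,(0.62,.2147+y,.014))]];print(v)
for nm,(x0,x1,y0,y1) in dict(tier=(130,220,240,335),jar=(272,310,275,322),spoon=(140,190,145,220),clip=(235,292,55,105)).items(): print(nm,(d[y0:y1,x0:x1]>40).mean())
print(manip.get_obs()["joint_pos"])
E
```

```text
time_s: 20.7
ee_pos: [0.6226, 0.1185, 0.2446]
orientation: [[-0.043, -0.999, 0.01], [-0.999, 0.043, 0.002], [-0.002, -0.01, -1.0]]
ft_force: [0.1, 0.9, -0.3]
gripper_width: 0.0209
grasp_force: 0.0
time_s: 21.9
ee_pos: [0.4095, -0.3244, 0.2364]
orientation: [[-0.118, -0.993, -0.001], [-0.993, 0.118, -0.0], [0.001, 0.001, -1.0]]
ft_force: [0.8, 0.8, -0.8]
gripper_width: 0.0
grasp_force: 0.0
green 7 214
239 214 214 1
[array([211.60653273, 241.18419255]), array([210.79498041, 243.80505853]), array([209.69940136, 247.3431741 ])]
tier 0.033216374269005845
jar 0.0
spoon 0.0
clip 0.0
[-6.66264469e-01  1.21133563e-01 -3.35434886e-02  1.41709881e+00
  1.28419439e-04 -2.12052582e+00]
```

```bash
python3 - <<'E'
from cell import manip
from h import *
c=manip.read_camera("top");np.savez("pics/top3.npz",**c)
im=c["color"].astype(float);im=cv2.GaussianBlur(im,(3,3),0);g=(im[...,1]>1.15*im[...,0])&(im[...,1]>1.15*im[...,2])&(im[...,1]>15)
n,L,S,C=cv2.connectedComponentsWithStats(g.astype(np.uint8))
for i in range(1,n):
    if S[i,4]>60:
        print(S[i],C[i]);ys,xs=np.nonzero(L==i)
        for r in range(ys.min(),ys.max()+1,5):
            k=xs[ys==r];print(r,k.min(),k.max(),np.round(w(c,(k.max()+.5,r),.014),4))
b=load("top0");d=np.abs(c["color"].astype(int)-b["color"]).max(2)
for nm,(x0,x1,y0,y1) in dict(tier=(132,196,128,190),jar=(160,192,220,250),spoon=(240,325,115,142),clip=(352,422,165,220)).items(): print(nm,(d[y0:y1,x0:x1]>40).mean())
E
```

```text
[198 157  32  38 947] [213.61774023 175.47835269]
157 204 211 [0.6815 0.1921 0.014 ]
162 203 229 [0.6708 0.1312 0.014 ]
167 202 228 [0.6536 0.1325 0.014 ]
172 201 228 [0.6368 0.1305 0.014 ]
177 200 227 [0.6197 0.1319 0.014 ]
182 199 226 [0.6028 0.1332 0.014 ]
187 198 225 [0.5859 0.1345 0.014 ]
192 205 225 [0.5694 0.1325 0.014 ]
tier 0.0012600806451612903
jar 0.0
spoon 0.0
clip 0.0
```

The tail edge is at y≈0.1325, so about 80 mm of the plate is still outside, as it should be when home. The other objects have not moved. On to the switch.

```bash
python3 -m inch '[{"jaw":0,"x":-0.02,"y":-0.01,"z":0,"rx":0,"ry":0,"rz":0},{"jaw":0,"x":-0.018,"y":-0.012,"z":-0.05,"rx":0,"ry":0,"rz":0},{"jaw":0,"x":0,"y":0,"z":-0.08,"rx":0,"ry":0,"rz":0},{"jaw":0,"x":0,"y":0,"z":-0.08,"rx":0,"ry":0,"rz":0},{"jaw":0,"x":0,"y":0,"z":-0.08,"rx":0,"ry":0,"rz":0},{"jaw":0,"x":0,"y":0,"z":-0.06,"rx":0,"ry":0,"rz":0},{"jaw":0,"x":0,"y":0,"z":0,"rx":0,"ry":0,"rz":0},{"jaw":0,"x":0,"y":0,"z":0,"rx":0,"ry":0,"rz":0}]'
```

```text
time_s: 22.8
ee_pos: [0.3926, -0.3312, 0.0628]
orientation: [[-0.111, -0.994, -0.001], [-0.994, 0.111, 0.0], [-0.0, 0.001, -1.0]]
ft_force: [0.9, -1.5, 0.8]
gripper_width: -0.0001
grasp_force: 0.0
```

```bash
python3 -m inch '[{"jaw":0,"x":0.0012,"y":0.014,"z":0,"rx":0,"ry":0,"rz":0},{"jaw":0,"x":0.0012,"y":0.014,"z":0,"rx":0,"ry":0,"rz":0},{"jaw":0,"x":0.0012,"y":0.014,"z":0,"rx":0,"ry":0,"rz":0},{"jaw":0,"x":0.0012,"y":0.014,"z":0,"rx":0,"ry":0,"rz":0},{"jaw":0,"x":0.0012,"y":0.014,"z":0,"rx":0,"ry":0,"rz":0},{"jaw":0,"x":0.0012,"y":0.014,"z":0,"rx":0,"ry":0,"rz":0},{"jaw":0,"x":0,"y":0,"z":0,"rx":0,"ry":0,"rz":0}]'
python3 -m inch '[{"jaw":0,"x":0.0012,"y":0.012,"z":0,"rx":0,"ry":0,"rz":0},{"jaw":0,"x":0.0012,"y":0.012,"z":0,"rx":0,"ry":0,"rz":0},{"jaw":0,"x":0.0012,"y":0.012,"z":0,"rx":0,"ry":0,"rz":0},{"jaw":0,"x":0,"y":0,"z":0,"rx":0,"ry":0,"rz":0}]'
```

```text
time_s: 23.5
ee_pos: [0.3962, -0.289, 0.0623]
orientation: [[-0.111, -0.994, 0.0], [-0.994, 0.111, 0.001], [-0.001, -0.0, -1.0]]
ft_force: [-0.4, -0.1, -0.4]
gripper_width: -0.0001
grasp_force: 0.0
time_s: 23.9
ee_pos: [0.3977, -0.271, 0.0621]
orientation: [[-0.112, -0.994, -0.0], [-0.994, 0.112, 0.001], [-0.001, 0.001, -1.0]]
ft_force: [0.7, 0.3, 0.2]
gripper_width: 0.0003
grasp_force: 0.0
```

```bash
cat > ball.py <<'E'
from cell import manip
from h import *
c=manip.read_camera("side");im=c["color"].astype(int)
m=(im.min(2)>135)&(im.max(2)-im.min(2)<50);m[:, :295]=0;m[:100]=0;m[200:]=0;m[:,375:]=0
n,L,S,C=cv2.connectedComponentsWithStats(m.astype(np.uint8))
for i in range(1,n):
    if S[i,4]>8: print(S[i],C[i],np.round(w(c,C[i],.07),4))
print("exp on",proj(c,(.4027,-.231,.07)),"off",proj(c,(.3965,-.284,.07)))
E
python3 ball.py
```

```text
[353 123   7   7  41] [356.         126.24390244] [ 0.2871 -0.2838  0.07  ]
[313 125   8   7  45] [316.42222222 128.02222222] [ 0.4023 -0.2536  0.07  ]
[316 146   8   8  48] [319.64583333 149.35416667] [ 0.386  -0.1663  0.07  ]
exp on [315.64614783 133.10966686] off [319.19353382 121.58649279]
```

```bash
python3 -m inch '[{"jaw":0,"x":0.0012,"y":0.01,"z":0,"rx":0,"ry":0,"rz":0},{"jaw":0,"x":0.0012,"y":0.01,"z":0,"rx":0,"ry":0,"rz":0},{"jaw":0,"x":0.0006,"y":0.006,"z":0,"rx":0,"ry":0,"rz":0},{"jaw":0,"x":0,"y":0,"z":0,"rx":0,"ry":0,"rz":0}]'
python3 ball.py
python3 -m inch '[{"jaw":0,"x":0.0006,"y":0.006,"z":0,"rx":0,"ry":0,"rz":0},{"jaw":0,"x":0.0006,"y":0.006,"z":0,"rx":0,"ry":0,"rz":0},{"jaw":0,"x":0,"y":0,"z":0,"rx":0,"ry":0,"rz":0}]'
python3 ball.py
```

```text
time_s: 24.35
ee_pos: [0.3992, -0.2589, 0.0622]
orientation: [[-0.112, -0.994, -0.001], [-0.994, 0.112, -0.0], [0.001, 0.001, -1.0]]
ft_force: [-0.7, -1.7, -1.7]
gripper_width: 0.0001
grasp_force: 1.1
[353 123   7   7  41] [356.         126.24390244] [ 0.2871 -0.2838  0.07  ]
[312 129   7   7  44] [315.18181818 132.04545455] [ 0.4044 -0.2353  0.07  ]
[316 146   8   8  48] [319.64583333 149.35416667] [ 0.386  -0.1663  0.07  ]
exp on [315.64614783 133.10966686] off [319.19353382 121.58649279]
time_s: 24.7
ee_pos: [0.3993, -0.2582, 0.0624]
orientation: [[-0.115, -0.993, -0.003], [-0.993, 0.115, -0.012], [0.013, 0.002, -1.0]]
ft_force: [-4.0, -22.4, -8.1]
gripper_width: -0.0001
grasp_force: 11.3
[353 123   7   7  41] [356.         126.24390244] [ 0.2871 -0.2838  0.07  ]
[312 129   8   7  44] [315.20454545 132.11363636] [ 0.4043 -0.235   0.07  ]
[316 146   8   8  48] [319.64583333 149.35416667] [ 0.386  -0.1663  0.07  ]
exp on [315.64614783 133.10966686] off [319.19353382 121.58649279]
```

The toggle has hit its end stop (22 N, ball at y≈-0.235, fully over). I'll back off and lift clear.

```bash
python3 -m inch '[{"jaw":0,"x":-0.003,"y":-0.025,"z":0,"rx":0,"ry":0,"rz":0},{"jaw":0,"x":-0.005,"y":-0.04,"z":0,"rx":0,"ry":0,"rz":0},{"jaw":0,"x":-0.005,"y":-0.04,"z":0,"rx":0,"ry":0,"rz":0},{"jaw":0,"x":0,"y":0,"z":0.07,"rx":0,"ry":0,"rz":0},{"jaw":0,"x":0,"y":0,"z":0.09,"rx":0,"ry":0,"rz":0},{"jaw":0,"x":0,"y":0,"z":0.09,"rx":0,"ry":0,"rz":0},{"jaw":0,"x":0,"y":0,"z":0.09,"rx":0,"ry":0,"rz":0},{"jaw":0,"x":0,"y":0,"z":0,"rx":0,"ry":0,"rz":0},{"jaw":0,"x":0,"y":0,"z":0,"rx":0,"ry":0,"rz":0}]'
python3 ball.py
python3 - <<'E'
from cell import manip
from h import *
c=manip.read_camera("top");a=load("top3");b=load("top0")
im=c["color"].astype(int)
for r,nm in((a,"3"),(b,"0")):
    d=np.abs(im-r["color"]).max(2)
    for k,(x0,x1,y0,y1) in dict(plate=(196,234,155,196),tier=(132,196,128,190),jar=(160,192,220,250),spoon=(240,325,115,142),clip=(352,422,165,220)).items(): print(nm,k,round((d[y0:y1,x0:x1]>40).mean(),4))
E
```

```text
time_s: 25.65
ee_pos: [0.3942, -0.3057, 0.2335]
orientation: [[-0.112, -0.994, 0.003], [-0.994, 0.112, -0.001], [0.0, -0.003, -1.0]]
ft_force: [-0.1, -0.1, -0.7]
gripper_width: 0.0001
grasp_force: 0.0
[353 123   7   7  40] [355.925 126.2  ] [ 0.2873 -0.284   0.07  ]
[312 129   7   7  42] [315.19047619 132.07142857] [ 0.4044 -0.2352  0.07  ]
[316 146   8   8  48] [319.64583333 149.35416667] [ 0.386  -0.1663  0.07  ]
exp on [315.64614783 133.10966686] off [319.19353382 121.58649279]
3 plate 0.0
3 tier 0.0
3 jar 0.0
3 spoon 0.0
3 clip 0.0
0 plate 0.6078
0 tier 0.001
0 jar 0.0
0 spoon 0.0
0 clip 0.0
```

```bash
python3 -c "from cell import manip; print(manip.job_done())"
```

```text
the job is handed in; nothing more can be done
None
```

The job is handed in at about 26 s: the plate is against the stand's back stop, the grey switch's toggle is fully over, and camera checks showed the steamer, clip box, spoon and jar unmoved.

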